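# Lever up the steel flap of the stopper store

### The arm

A 6-joint arm with a two-finger parallel gripper is mounted at the origin on a cart in front of the work surface, level with it; the furniture and walls round the work are solid. World frame = base frame: x ahead of the robot, y to its left, z up, the work surface at z = 0. Lengths are in m, angles in rad, forces in N, time in s.
With the tool pointing down it reaches from about 0.275 to 0.75 m from the base axis. Payload 10.2 kg.
Tool frame: the origin (TCP) lies midway between the tips of the shut fingers; the grasp point (between the pads) lies r.pinch_z behind it (r.pinch_z is the distance from the TCP to the grasp point, in m); z points along the fingers, y is the line along which they close (so a half turn about z gives the same grasp; the last joint's range is limited). The gripper opens to 88 mm and grips with 3 to 60 N. Pads are 18 mm wide; open, the fingers measure 123 mm over their backs; the gripper's body (75 mm by 187 mm) begins 45 mm behind the grasp point.
Start: joints at [-1.552, 0.313, 1.498, -0, 1.331, -0.223], TCP at [0.126, -0.51, 0.239] pointing down, gripper open.
Joint ranges: [-2.94, 2.94], [-0.97, 2.17], [0.19, 2.56], [-1.23, 4.37], [0.02, 3.11], [-2.88, 2.88]. Speed limits (rad/s): [2.39, 2.39, 3.01, 3.14, 3.14, 3.14].

### API

Orientations are given as a 3x3 rotation matrix whose columns are the frame's x, y, z axes.
In Python, from workcell import r gives the robot as it stands.
- The arm moves only by the tool move_arm, never from a script. Its argument "plan" is a list of rows, each a list of 2 entries, a list of its own where there are three numbers: the shift along the world's x, y, z in cm, then the turn about the world's z in rad. In form: [[[dx, dy, dz], turn], ...]. A call has 1 to 8 rows; each row is the pose to reach, as a shift and turn from the pose commanded when the call began; what a row does not reach only later rows make up. A row lasts 1/12 s, in which the tool goes at most 41.7 mm and 7.16 degrees, less where a joint would pass 70% of its speed; a pose out of reach is approached as far as the arm can. A call with a gripper value outside its range is refused whole. "grip" is the opening, from -1 (shut) to 1 (fully open), so that 0 is half open, set as the call begins (left out, the last holds). The fingers move at their own pace and stop on an object; "squeeze" is the grip in N (left out, the last holds). Time passes only in rows, so rows that repeat a pose let the fingers close. It gives the time, the measured TCP pose, the force, the opening and the grip force at its end, in the units of the state.
- r.get_state(): the state, without advancing time (a new reading comes with each control period).
- r.capture(name): name is "scene" or "side" or "wrist"; returns a dict with "image" (420x560x3 uint8, red, green, blue), "depth" (420x560 float32, m along the optical axis (not along the pixel's ray), 0 where there is no reading), "mtx" (3x3 intrinsics, pixels), "dist" ([k1, k2, p1, p2, k3] as OpenCV has them; the pictures are not rectified), "rvec" (rotation vector, rad) and "tvec" (3), from world to camera coordinates, as OpenCV has them; the wrist camera has in their place "hand_eye" (4x4, takes a point from camera to tool coordinates, whose origin is the TCP and whose axes are the flange's). Camera axes: x right, y down, z forward; pixel columns grow to the right and rows downward; lengths in m; the calibration is good to about 2 mm. A picture is of the moment at which its call begins: read the wrist's pose just before it.
- r.hand_in(): hands the job in; it is judged then, once.
Trained networks look in a picture, given as the dict that the camera call returned (one of the last four; its "shot" number tells which), for a name from the list of things; names that differ only in an ending like _2 or _b are one class to them, and where a whole thing is asked for, a point or a joint stands for the part that bears it (a point fixed in the world has none). Each returns a list of dicts, best first, with "p" (0 to 1); they miss things now and then, are a little off and sometimes report something else, mostly with a low value. They report only what shows in the picture. A call takes as long as a camera call.
- r.silhouettes(picture, target): "pixels" (420x560 bool, what is visible of it) and "position" ([column, row] in pixels, amid what is visible of it).
- r.tip_of(picture, target): "position" ([column, row] in pixels: a listed point, or the origin of a listed thing).
The state is a dict: "clock": time; "q": joint angles; "dq": joint speeds; "effort": joint torques, N m; "ee_pos": TCP position; "orientation": TCP orientation; "wrist_force": force on the tool from outside, world axes, zero at the start; "wrist_torque": the same for the moment, N m; "finger_gap": opening from 0.0 (shut) to 1.0 (fully open); "grip_force": force on a finger pad.
Only numpy, scipy, OpenCV 4.12 (cv2) and the standard library are available. Lean on these libraries where they do the work, as an engineer would, in place of code of your own. Each camera call takes 0.05 s, during which the arm holds its last target. There are 200 camera calls.

### The job

A colleague wants to see into the stopper store, but a roll of tape lies on its heavy steel flap. Push the roll sideways off the flap, without picking it up, until it lies wholly on the rimmed tray deck beside it; then press the padded long end of the lever all the way down with the fingertips, so that the lever's short end raises the flap, and finish still holding the lever down. The fingers must not lift the flap themselves, the lever must stay in its notches, and the other things on the worktop stay where they are.

Things in the scene. Friction and masses are not known exactly. Their poses are not given: they have to be found in the camera images.
- store: Fixed stopper store. Origin on the worktop under the lever's pivot; z up, y from pivot to flap (the lever's long end points to -y), x from flap to tray deck. Base plate x -68..204, y -49..213 mm, 8 mm high. Level steel flap: x -61..61, y 45..204, top 86 mm high, hinged at y 204. The fulcrum, two steel cheeks with open notches at the origin, is 86 mm high.
- deck (a point): Centre of the tray deck's top surface (store x 133, y 123, 85 mm high). The deck spans store x 64..202, y 36..210 mm, flush with the flap; a rim 6 mm thick and 9 mm high closes its three sides away from the flap. The roll is on it when its centre lies at store x 104 or more; against the end rim it lies at about 150.
- flap (a joint): Hinge angle of the steel flap: 0 shut, grows as it rises; about 0.30 with the lever pressed fully down on the worktop. The flap weighs 1.9 to 2.9 kg.
- flap_lip (a point): Middle of the flap's free edge, over the lever's short end, at mid thickness.
- lever: Loose aluminium bar, 22 x 10 x 255 mm, lying by its 10 mm cross pin in the fulcrum's open notches. Origin on the pin's axis, 78 mm high; x along the pin. At rest the long arm (188 mm, towards store -y) slopes up 0.36 rad and the short arm (65 mm, with a free-running roller on it) lies under the flap's free edge. The body frame is level at rest; pressed fully down it has turned about 0.7 rad.
- lever_pad (a point): Centre of the top face of the ribbed rubber pad (44 x 46 mm) at the end of the lever's long arm: the place to press. About 152 mm high at rest, about 20 mm with the lever right down on the worktop; horizontally it swings out from the pivot by up to 15 mm on the way. Some 3 to 8 N there raises the flap; let go, it springs back up.
- notch (a point): Bottom of the fulcrum's notches: where the lever's pin axis belongs.
- roll: Roll of masking tape lying flat: ring 92 mm across, 24 mm high, 0.07 kg, at first on the flap. Origin at the centre of its underside, z up.
- dropper: Bystander: amber dropper bottle, 30 mm across, 94 mm high, beyond the lever; origin under its centre.
- pen: Bystander: black felt marker, 136 mm long, 14 mm thick, lying along the lever's far side; origin under its centre.
- stopper: Bystander: black rubber stopper, 32 mm across, 24 mm high, on the robot's side of the lever; origin under its centre.
- flask: Bystander: conical flask, 83 mm across, 166 mm high, at the back; origin under its centre.
- dish: Bystander: glass petri dish, 62 mm across, 14 mm high; origin under its centre.

How it is judged:
On the way, in this order (a step that is already met when the one before it is completed fails the run):
1. the tape roll lies wholly on the tray deck, the flap still shut (x of roll in the frame of store between 0.104 and 0.165 m and y of roll in the frame of store between 0.05 and 0.2 m and z of roll in the frame of store between 0.075 and 0.097 m and value of joint flap below 0.05 rad), for 0.2 s.
2. the fingers press the lever and the flap is raised (value of joint flap above 0.25 rad and contact force between the fingers and lever above 0.5 N), for 0.2 s.
At the end, for the whole second after the job is handed in: The fingers still press the lever (more than 0.5 N), its pin within 8 mm of its place in the notches; the flap is raised by more than 0.25 rad and still; the tape roll lies at rest flat on the tray deck, off the flap (its centre at least 104 mm along the store's x) (all of step 2 and x of roll in the frame of store between 0.104 and 0.165 m and y of roll in the frame of store between 0.05 and 0.2 m and z of roll in the frame of store between 0.075 and 0.097 m and distance between lever and notch below 0.008 m and linear speed of roll below 0.02 m/s and velocity of joint flap below 0.1 rad/s); the arm keeps its last pose, push and grip.
It fails at once if the tape roll is lifted (more than 15 mm above the flap or deck) or falls off the store (height (world z) of roll above 0.102 m or height (world z) of roll below 0.07 m).
It fails at once if the flap is raised while the tape roll still lies on it (value of joint flap above 0.1 rad and x of roll in the frame of store below 0.1 m).
It fails at once if the lever is lifted out of its notches (distance between lever and notch above 0.012 m).
It fails at once if the fingers or the arm lift or hold the raised flap (value of joint flap above 0.05 rad and contact force between any of the arm, the fingers and flap_c0 above 1 N).
It fails at once if the dropper bottle, marker, stopper, flask or dish is moved by more than 30 mm (distance of any of dropper, pen, stopper, flask, dish from where it was at the start of the episode above 0.03 m).
It also fails if it takes over 38 s, if anything falls off the work surface, if the arm or the gripper's body presses on something with over 40 N, if the wrist force passes 120 N, or if a joint passes its speed limit or range.

## Working session

There is one attempt and no reset: what is moved stays moved. The work goes in short steps, Python scripts to look and compute and a tool call to move; the robot and the scene stay as the last step left them, time stands still between calls to the robot, and variables do not carry over. Pictures are saved under pics/ and viewed, at most 10 in all, crops included, and the job is handed in when it is done.

Besides the shell and the picture viewer there is one more tool, called after "Call:" as name([rows], argument=value, ...), one row to a line, values as JSON. move_arm: Moves the arm, as the interface text tells. Its arguments: {"type":"object","properties":{"plan":{"type":"array"},"grip":{"type":"number"},"squeeze":{"type":"number"}},"required":["plan"]}

```bash
mkdir -p pics; cat > h.py <<'E'
import numpy as np, cv2
from workcell import r
def ray(c,px):
    n=cv2.undistortPoints(np.array([[px]],float),c["mtx"],c["dist"])[0,0]
    return np.array([n[0],n[1],1.])
def pose(c):
    R=cv2.Rodrigues(np.array(c["rvec"],float))[0]; return R,np.array(c["tvec"],float).ravel()
def at(c,px,z):   # intersect with height z
    R,t=pose(c); o=-R.T@t; d=R.T@ray(c,px); return o+d*(z-o[2])/d[2]
def dep(c,px):
    R,t=pose(c); u,v=int(round(px[0])),int(round(px[1])); w=c["depth"][max(v-1,0):v+2,max(u-1,0):u+2]; w=w[w>0]
    return R.T@(ray(c,px)*np.median(w)-t) if len(w) else None
E
python3 - <<'E'
from h import *
np.set_printoptions(precision=3,suppress=True)
s=r.get_state();print(s["clock"],s["ee_pos"],s["orientation"],s["finger_gap"],r.pinch_z)
Z=dict(store=0,deck=.085,flap_lip=.083,lever=.078,lever_pad=.152,notch=.078,roll=.086,dropper=0,pen=0,stopper=0,flask=0,dish=0)
for n in("scene","side"):
    c=r.capture(n); cv2.imwrite(f"pics/{n}0.png",c["image"][...,::-1])
    for k,z in Z.items():
        d=r.tip_of(c,k)
        for e in d[:1]: print(n,k,round(e["p"],2),np.round(e["position"]),at(c,e["position"],z))
E
```

```text
0.0 [ 0.126 -0.509  0.238] [[ 0.971  0.239 -0.   ]
 [ 0.239 -0.971  0.001]
 [ 0.    -0.001 -1.   ]] 0.9960839465226831 0.0187
scene store 0.82 [233. 277.] [ 0.465 -0.171  0.   ]
scene deck 0.83 [244. 205.] [ 0.562 -0.046  0.085]
scene flap_lip 0.6 [220. 240.] [ 0.458 -0.139  0.083]
scene lever 0.95 [227. 254.] [ 0.453 -0.18   0.078]
scene lever_pad 0.69 [284. 265.] [ 0.49  -0.341  0.152]
scene notch 0.91 [227. 251.] [ 0.459 -0.172  0.078]
scene roll 0.82 [203. 221.] [ 0.452 -0.056  0.086]
scene dropper 0.71 [317. 268.] [ 0.637 -0.247  0.   ]
scene pen 0.77 [331. 311.] [ 0.585 -0.362  0.   ]
scene stopper 0.66 [226. 331.] [ 0.39  -0.295  0.   ]
scene flask 0.88 [309. 204.] [ 0.776 -0.02   0.   ]
scene dish 0.78 [356. 299.] [ 0.648 -0.363  0.   ]
side store 0.84 [234. 291.] [ 0.452 -0.169  0.   ]
side deck 0.84 [262. 207.] [ 0.564 -0.04   0.085]
side flap_lip 0.72 [226. 249.] [ 0.454 -0.135  0.083]
side lever 0.67 [234. 266.] [ 0.455 -0.179  0.078]
side lever_pad 0.92 [289. 302.] [ 0.486 -0.354  0.152]
side notch 0.87 [236. 263.] [ 0.46  -0.173  0.078]
side roll 0.59 [211. 230.] [ 0.444 -0.072  0.086]
side dropper 0.61 [331. 294.] [ 0.625 -0.25   0.   ]
side pen 0.63 [333. 348.] [ 0.57 -0.36  0.  ]
side stopper 0.87 [224. 353.] [ 0.393 -0.295  0.   ]
side flask 0.82 [335. 210.] [ 0.763 -0.014  0.   ]
side dish 0.87 [374. 337.] [ 0.649 -0.368  0.   ]
```

```bash
python3 -c "
import cv2,numpy as np
a=cv2.imread('pics/scene0.png');b=cv2.imread('pics/side0.png')
cv2.imwrite('pics/both0.png',cv2.resize(np.vstack([a,b]),None,fx=.71,fy=.71))"
```

```text
(no output)
```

View pics/both0.png

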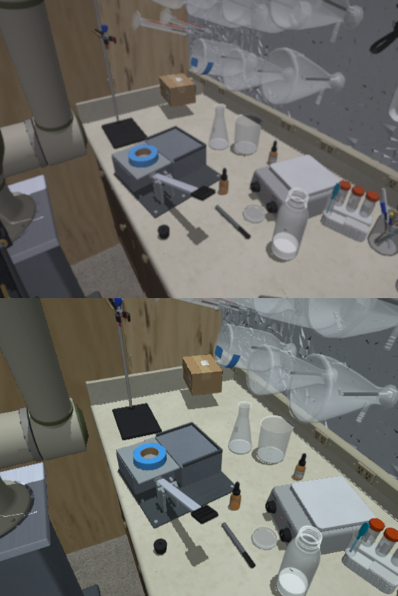

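The scene shows the store mid-left with the blue roll on the flap, around (203,221) in the full picture. The lever points toward the camera-right, with its pad near (284,265). I'll refine this with depth.

```bash
cat > m.py <<'E'
from h import *
np.set_printoptions(precision=3,suppress=True)
def cloud(c,m):
    v,u=np.where(m&(c["depth"]>0)); n=cv2.undistortPoints(np.c_[u,v].astype(float)[:,None],c["mtx"],c["dist"])[:,0]
    R,t=pose(c); return (np.c_[n,np.ones(len(n))]*c["depth"][v,u][:,None]-t)@R
def top(p,lo,hi): return p[(p[:,2]>lo)&(p[:,2]<hi)]
E
python3 - <<'E'
from m import *
for n in("scene","side"):
    c=r.capture(n)
    for k,lo,hi in(("roll",.1,.12),("flap",.078,.093),("lever_pad",.02,.2)):
        d=r.silhouettes(c,k)
        if not d: print(n,k,"none");continue
        p=top(cloud(c,d[0]["pixels"]),lo,hi)
        if len(p)<5: print(k,len(p));continue
        (cx,cy),wh,a=cv2.minAreaRect(p[:,:2].astype(np.float32))
        print(n,k,d[0]["p"],len(p),(round(cx,3),round(cy,3)),np.round(wh,3),round(a,1),np.median(p[:,2]), cv2.boxPoints(((cx,cy),wh,a)).tolist() if k=="flap" else "")
        if k=="lever_pad": i=p[:,2]>np.percentile(p[:,2],50);q=p;
        if k=="lever_pad":
            u,s,vt=np.linalg.svd(q-q.mean(0),full_matrices=False);print("axis",vt[0],"lo/hi pts",q[np.argmin(q[:,1])],q[np.argmax(q[:,1])])
    full=top(cloud(c,np.ones((420,560),bool)),.080,.09); f=full[(abs(full[:,0]-.51)<.2)&(abs(full[:,1]+.05)<.17)]
    (cx,cy),wh,a=cv2.minAreaRect(f[:,:2].astype(np.float32)); print("slab",len(f),cx,cy,wh,a)
E
```

```text
scene roll 0.6 805 (0.448, -0.068) [0.091 0.09 ] 67.0 0.11154428364205225 
scene flap 0.96 1341 (0.44, -0.057) [0.122 0.164] 8.6 0.08770914711912844 [[0.3671632409095764, 0.01449634786695242], [0.3915778398513794, -0.14753839373588562], [0.5124692320823669, -0.1293230950832367], [0.48805463314056396, 0.03271164000034332]]
scene lever_pad 0.85 1083 (0.466, -0.248) [0.046 0.259] 8.6 0.12786897044932152 
axis [ 0.131 -0.924  0.36 ] lo/hi pts [ 0.473 -0.378  0.158] [ 0.443 -0.121  0.065]
slab 3764 0.5134963393211365 -0.07826687395572662 (0.26251813769340515, 0.2476845383644104) 9.594646453857422
side roll 0.7 1036 (0.445, -0.066) [0.09  0.092] 15.2 0.11053212238175394 
side flap 0.8 1819 (0.439, -0.055) [0.122 0.165] 8.7 0.08683058474802334 [[0.3660837709903717, 0.017691001296043396], [0.3910428583621979, -0.14585132896900177], [0.5112892389297485, -0.12749986350536346], [0.4863301217556, 0.0360424667596817]]
side lever_pad 0.91 1568 (0.465, -0.234) [0.055 0.283] 6.6 0.12861589979743704 
axis [ 0.135 -0.922  0.363] lo/hi pts [ 0.47  -0.376  0.154] [ 0.472 -0.091  0.028]
slab 5344 0.512464702129364 -0.07602563500404358 (0.2626958191394806, 0.24358966946601868) 9.816452980041504
```

Call:
move_arm([
  [[2,3.6,0],-0.03],
  [[4,7.2,0],-0.06],
  [[6,10.8,0],-0.09],
  [[8,14.4,0],-0.09],
  [[10,18,0],-0.09],
  [[12,21.5,0],-0.09],
  [[14,25,0],-0.09],
  [[16,28.6,0],-0.09],
], grip=0)

```text
clock: 2.37
ee_pos: [0.2861, -0.222, 0.2389]
orientation: [[0.989, 0.15, 0.001], [0.15, -0.989, -0.001], [0.0, 0.001, -1.0]]
wrist_force: [1.6, -0.5, 0.2]
finger_gap: 0.498
grip_force: 0.0
```

Call:
move_arm([
  [[2,3.6,0],0],
  [[4,7.2,0],0],
  [[6,10.8,-1],0],
  [[8.1,14.4,-3],0],
  [[8.1,14.4,-6],0],
  [[8.1,14.4,-6],0],
  [[8.1,14.4,-6],0],
  [[8.1,14.4,-6],0],
])

```text
clock: 3.03
ee_pos: [0.367, -0.0808, 0.18]
orientation: [[0.989, 0.15, 0.001], [0.15, -0.989, -0.001], [0.001, 0.001, -1.0]]
wrist_force: [0.3, -0.1, -0.1]
finger_gap: 0.499
grip_force: 0.0
```

Call:
move_arm([
  [[0,0.2,-3],0],
  [[0,0.2,-6],0],
  [[0,0.2,-8],0],
  [[0,0.2,-8.6],0],
  [[0,0.2,-8.6],0],
  [[0,0.2,-8.6],0],
])

```text
clock: 3.53
ee_pos: [0.3674, -0.0788, 0.0941]
orientation: [[0.989, 0.15, 0.002], [0.15, -0.989, -0.001], [0.002, 0.001, -1.0]]
wrist_force: [0.2, -0.1, 0.1]
finger_gap: 0.499
grip_force: 0.0
```

Call:
move_arm([
  [[1,0.15,0],0],
  [[2,0.3,0],0],
  [[2.7,0.4,0],0],
  [[3.4,0.5,0],0],
  [[4.1,0.6,0],0],
  [[4.8,0.7,0],0],
  [[5.5,0.8,0],0],
  [[5.5,0.8,0],0],
])

```text
clock: 4.2
ee_pos: [0.4229, -0.0698, 0.0929]
orientation: [[0.988, 0.152, 0.001], [0.152, -0.988, -0.0], [0.001, 0.0, -1.0]]
wrist_force: [0.2, -0.2, -0.3]
finger_gap: 0.501
grip_force: 0.0
```

```bash
cat > roll.py <<'E'
from m import *
import sys
O=np.array([.458,-.179]);a=.15;S=np.array([[np.cos(a),np.sin(a)],[-np.sin(a),np.cos(a)]])
c=r.capture("side");d=r.silhouettes(c,"roll");p=top(cloud(c,d[0]["pixels"]),.1,.125)
(cx,cy),wh,_=cv2.minAreaRect(p[:,:2].astype(np.float32));print("roll store",S@(np.array([cx,cy])-O),wh,np.median(p[:,2]))
e=r.get_state()["ee_pos"];print("tcp store",S@(np.array(e[:2])-O),e[2])
if len(sys.argv)>1: cv2.imwrite(sys.argv[1],c["image"][...,::-1])
E
python3 roll.py pics/push1.png
```

```text
roll store [0.049 0.1  ] (0.09331870079040527, 0.05333381146192551) 0.11033518137916204
tcp store [-0.02   0.114] 0.09261701766884882
```

View pics/push1.png

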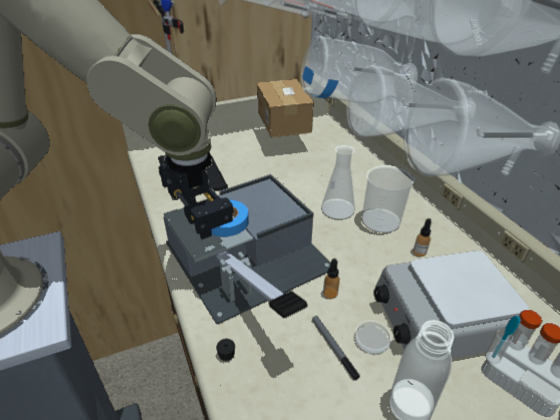

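The fingers cradle the roll (about 232,216) and it is sliding toward the deck. The flap is shut and the lever is in place. I'll keep pushing.

Call:
move_arm([
  [[0.8,0.1,0.1],0],
  [[1.5,0.2,0.1],0],
  [[2.2,0.3,0.1],0],
  [[2.9,0.4,0.1],0],
  [[3.6,0.5,0.1],0],
  [[4.3,0.6,0.1],0],
  [[5,0.7,0.1],0],
  [[5.7,0.8,0.1],0],
])

```text
clock: 4.97
ee_pos: [0.4794, -0.0616, 0.0936]
orientation: [[0.988, 0.151, -0.0], [0.151, -0.988, 0.0], [-0.0, -0.0, -1.0]]
wrist_force: [-0.4, -0.5, 0.3]
finger_gap: 0.499
grip_force: 0.1
```

Call:
move_arm([
  [[0.7,0.1,0],0],
  [[1.4,0.2,0],0],
  [[2.1,0.3,0],0],
  [[2.8,0.4,0],0],
  [[3.5,0.5,0],0],
  [[4,0.6,0],0],
  [[4.4,0.7,0],0],
  [[4.4,0.7,0],0],
])

```text
clock: 5.63
ee_pos: [0.5234, -0.0546, 0.0937]
orientation: [[0.988, 0.151, 0.0], [0.151, -0.988, -0.0], [0.0, 0.0, -1.0]]
wrist_force: [-0.3, -0.3, 0.3]
finger_gap: 0.501
grip_force: 0.0
```

Call:
move_arm([
  [[0,0,0],0],
  [[-1,-0.15,0],0],
  [[-3,-0.45,1],0],
  [[-3,-0.45,5],0],
  [[-3,-0.45,9],0],
  [[-3,-0.45,13],0],
  [[-3,-4,15],0],
  [[-3,-8,15],0],
], grip=-1)

```text
clock: 6.3
ee_pos: [0.4939, -0.1349, 0.2491]
orientation: [[0.988, 0.155, 0.008], [0.155, -0.988, -0.004], [0.008, 0.005, -1.0]]
wrist_force: [1.2, -0.7, 0.7]
finger_gap: 0.007
grip_force: 0.0
```

```bash
python3 roll.py pics/push2.png
```

```text
roll store [0.138 0.112] (0.0916881412267685, 0.08872771263122559) 0.10890069071941264
tcp store [0.04  0.035] 0.2445221626448213
```

View pics/push2.png

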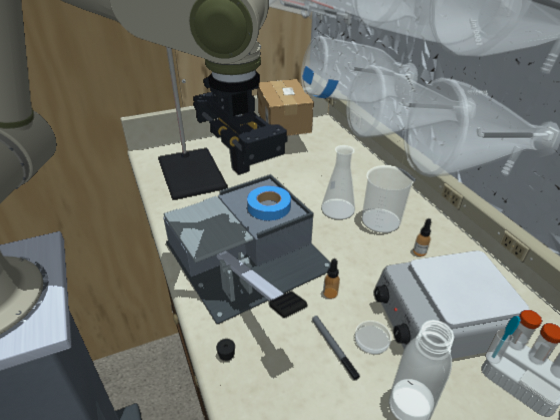

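The roll lies on the deck at (268,203), store x about 138. The bystanders are undisturbed and the pad is at (290,303). Next I'll go over the pad.

Call:
move_arm([
  [[-0.2,-3.5,0],0],
  [[-0.3,-7,0],0],
  [[-0.5,-10.5,0],0],
  [[-0.6,-14,0],0],
  [[-0.8,-17.5,0],0],
  [[-0.9,-21,-1],0],
  [[-0.9,-22,-4],0],
  [[-0.9,-22,-5.5],0],
])

```text
clock: 7.07
ee_pos: [0.4824, -0.3564, 0.1854]
orientation: [[0.989, 0.148, -0.002], [0.148, -0.989, 0.002], [-0.002, -0.003, -1.0]]
wrist_force: [0.1, 0.6, -0.8]
finger_gap: 0.003
grip_force: 0.0
```

Call:
move_arm([
  [[0,0,0],0],
  [[0,0,0],0],
])

```text
clock: 7.23
ee_pos: [0.4836, -0.3541, 0.1885]
orientation: [[0.988, 0.151, -0.001], [0.151, -0.988, 0.001], [-0.001, -0.001, -1.0]]
wrist_force: [-0.7, 0.5, 0.1]
finger_gap: 0.004
grip_force: 0.0
```

```bash
python3 - <<'E'
from m import *
s=r.get_state();print(s["ee_pos"],s["wrist_force"])
c=r.capture("wrist");cv2.imwrite("pics/w.png",c["image"][...,::-1])
for k in("lever_pad","lever"):
    for e in r.tip_of(c,k)[:1]:
        H=np.array(c["hand_eye"]);T=np.eye(4);T[:3,:3]=s["orientation"];T[:3,3]=s["ee_pos"];M=T@H
        d=M[:3,:3]@ray(c,e["position"]);o=M[:3,3];z=dict(lever_pad=.152,lever=.078)[k];print(k,e["p"],e["position"],o+d*(z-o[2])/d[2])
E
```

```text
[ 0.484 -0.354  0.189] [-0.67   0.549  0.057]
lever_pad 0.81 [278.4, 242.5] [ 0.486 -0.351  0.152]
lever 0.98 [70.3, 207.1] [ 0.458 -0.18   0.078]
```

View pics/w.png

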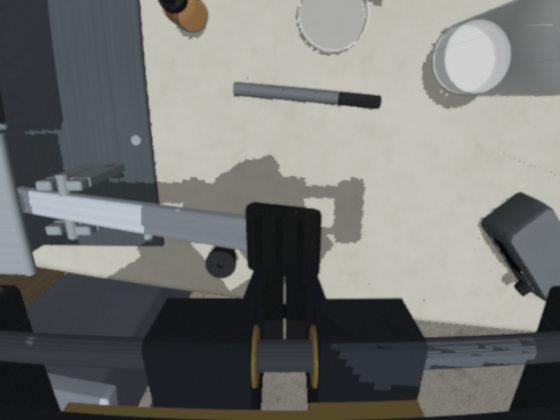

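Wrist view: the pad sits at (283,240), directly under the fingertips. Now pressing along its arc.

Call:
move_arm([
  [[0.1,0,-1.7],0],
  [[0.2,0.1,-3.2],0],
  [[0.2,-0.3,-4.4],0],
  [[0.3,-0.7,-5.6],0],
  [[0.3,-1.0,-6.8],0],
  [[0.4,-1.2,-8],0],
  [[0.4,-1.2,-8],0],
])

```text
clock: 7.97
ee_pos: [0.4873, -0.367, 0.1065]
orientation: [[0.989, 0.151, -0.002], [0.151, -0.989, 0.001], [-0.001, -0.001, -1.0]]
wrist_force: [0.4, -1.8, 1.8]
finger_gap: 0.006
grip_force: 1.4
```

Call:
move_arm([
  [[0,-0.1,-1.2],0],
  [[0,-0.2,-2.4],0],
  [[0,-0.2,-3.6],0],
  [[0,-0.1,-4.8],0],
  [[-0.1,0.1,-6],0],
  [[-0.1,0.3,-7],0],
  [[-0.1,0.3,-7],0],
])

```text
clock: 8.55
ee_pos: [0.4858, -0.3626, 0.0361]
orientation: [[0.988, 0.151, -0.003], [0.151, -0.988, 0.003], [-0.002, -0.003, -1.0]]
wrist_force: [0.0, -1.0, 0.8]
finger_gap: 0.003
grip_force: 0.6
```

Call:
move_arm([
  [[0,0.1,-0.4],0],
  [[0,0.2,-0.8],0],
  [[0,0.2,-1],0],
  [[0,0.2,-1],0],
  [[0,0.2,-1],0],
])

```text
clock: 8.97
ee_pos: [0.4867, -0.3617, 0.0287]
orientation: [[0.988, 0.151, -0.0], [0.151, -0.988, 0.0], [-0.0, -0.0, -1.0]]
wrist_force: [0.2, 0.4, 1.1]
finger_gap: 0.007
grip_force: 0.5
```

```bash
python3 roll.py pics/press.png
```

```text
Traceback (most recent call last):
  File "roll.py", line 4, in <module>
    c=r.capture("side");d=r.silhouettes(c,"roll");p=top(cloud(c,d[0]["pixels"]),.1,.125)
                                                                ~^^^
IndexError: list index out of range
```

```bash
python3 - <<'E'
from m import *
f=[]
for n in("scene","side"):
    s=r.get_state();f.append(np.r_[s["ee_pos"],s["wrist_force"]])
    c=r.capture(n);cv2.imwrite(f"pics/{n}_p.png",c["image"][100:400,60:460,::-1])
    for k in("roll","flap_lip","lever_pad","lever"):
        print(n,k,[(round(e["p"],2),np.round(e["position"])) for e in r.tip_of(c,k)[:1]])
    d=r.silhouettes(c,"flap")
    if d:
        p=cloud(c,d[0]["pixels"]);A=np.c_[p[:,:2],np.ones(len(p))]
        for _ in range(4):
            k=np.linalg.lstsq(A,p[:,2],rcond=None)[0];g=abs(p[:,2]-A@k)<.006;p,A=p[g],A[g]
        print("flap slope rad",np.arctan(np.hypot(*k[:2])),k,len(p))
print(np.array(f))
E
python3 -c "
import cv2,numpy as np
cv2.imwrite('pics/pp.png',np.hstack([cv2.imread('pics/scene_p.png'),cv2.imread('pics/side_p.png')]))"
```

```text
scene roll []
scene flap_lip [(0.55, array([211., 222.]))]
scene lever_pad [(0.7, array([289., 320.]))]
scene lever [(0.83, array([226., 253.]))]
flap slope rad 0.2852318655303854 [ 0.052 -0.289  0.073] 839
side roll []
side flap_lip [(0.45, array([337., 210.]))]
side lever_pad [(0.92, array([289., 354.]))]
side lever [(0.64, array([236., 267.]))]
[[ 0.487 -0.362  0.029 -0.404 -0.196  1.14 ]
 [ 0.487 -0.362  0.029  0.199  0.546  1.873]]
```

View pics/pp.png

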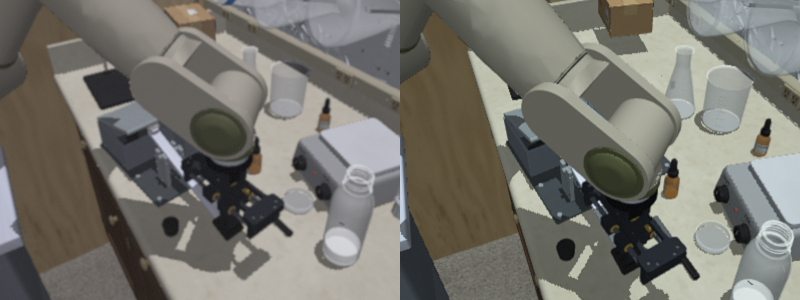

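The flap is raised by about 0.285 rad, and the arm hides the roll. I'll press a little further for a firm hold.

Call:
move_arm([
  [[0,0,-0.2],0],
  [[0,0.05,-0.4],0],
  [[0,0.05,-0.6],0],
  [[0,0.05,-0.6],0],
  [[0,0.05,-0.6],0],
  [[0,0.05,-0.6],0],
])

```text
clock: 10.17
ee_pos: [0.4866, -0.3612, 0.0226]
orientation: [[0.988, 0.151, -0.0], [0.151, -0.988, 0.0], [-0.0, -0.0, -1.0]]
wrist_force: [-0.4, -0.3, 0.6]
finger_gap: 0.003
grip_force: 0.4
```

Call:
move_arm([
  [[0,0,-0.2],0],
  [[0,0.05,-0.4],0],
  [[0,0.05,-0.5],0],
  [[0,0.05,-0.5],0],
  [[0,0.05,-0.5],0],
  [[0,0.05,-0.5],0],
])

```text
clock: 10.67
ee_pos: [0.4871, -0.3614, 0.0209]
orientation: [[0.988, 0.152, 0.001], [0.152, -0.988, -0.002], [0.001, 0.002, -1.0]]
wrist_force: [-7.8, 6.2, 27.6]
finger_gap: 0.004
grip_force: 11.8
```

```bash
python3 - <<'E'
from m import *
f=[]
for n in("scene","side"):
    c=r.capture(n);s=r.get_state();f.append(np.r_[s["ee_pos"],s["wrist_force"]])
    d=r.silhouettes(c,"flap")
    if d:
        p=cloud(c,d[0]["pixels"]);A=np.c_[p[:,:2],np.ones(len(p))]
        for _ in range(4):
            k=np.linalg.lstsq(A,p[:,2],rcond=None)[0];g=abs(p[:,2]-A@k)<.006;p,A=p[g],A[g]
        print("flap",np.arctan(np.hypot(*k[:2])),k,len(p))
    print([(e["p"],e["position"]) for e in r.tip_of(c,"lever")[:1]])
print(np.array(f))
E
```

```text
flap 0.2871367177019009 [ 0.058 -0.29   0.071] 941
[(0.85, [226.7, 252.7])]
flap 0.2977503566411 [ 0.032 -0.305  0.081] 162
[(0.72, [234.7, 266.7])]
[[ 0.487 -0.361  0.021 -8.244  6.047 27.72 ]
 [ 0.487 -0.361  0.021 -8.655  6.544 28.187]]
```

Call:
move_arm([
  [[0,0,0.2],0],
  [[0,0,0.2],0],
  [[0,0,0.2],0],
  [[0,0,0.2],0],
])

```text
clock: 11.3
ee_pos: [0.487, -0.3613, 0.0212]
orientation: [[0.988, 0.151, 0.001], [0.151, -0.988, -0.001], [0.001, 0.002, -1.0]]
wrist_force: [-2.8, 2.7, 14.0]
finger_gap: 0.005
grip_force: 6.0
```

The lever is held firmly at the bottom with about 14 N. Handing in.

```bash
python3 -c "
from workcell import r
print(r.hand_in())"
```

```text
the job is handed in; nothing more can be done
None
```

I pushed the tape roll onto the tray deck (store x about 138 mm) and pressed the lever fully down. The flap is raised about 0.29 rad, and I handed the job in with the fingers still pressing at about 14 N. The arm hid the roll from the cameras after the press, so its final position is from before it, and the hand-in returned no verdict.

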